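Key the porch grill's gas switch to on

TASK

Lift the gas key (the steel one with the flat upright slab grip) out of the wooden rack and push its blade fully home in the slot of the key switch while the switch is still off. Then turn the key clockwise, seen from above, as far as it goes to on, and leave it standing in the switch, let go.

Things in the scene. Friction and masses are not known exactly. Their poses are not given: they have to be found in the camera images.
- key: Loose steel gas key, upright in one of 3 wells of a 45 mm high wooden rack (others: round dial, thin tee bar; under 55 mm). Origin: underside centre of its 30 x 56 x 6 mm (x, y, z) collar, on the rack's top; z up. Grip: flat slab 12 (x) x 46 (y) mm, 6 to 65 mm above origin, top rounded: pinch along x. Blade 8 x 36 mm, 30 mm down, last 8 mm only 5 x 28 mm. Same when turned half round. 150 g.
- switch: Fixed grey box of the gas key switch, 130 x 130 mm, 46 mm high, a steel rotor 76 mm across in its top, a brass pipe stub on its +x side. Origin: centre of its underside, on the shelf; z up. On the box a black dot (+y side) marks off, a black bar 70 degrees clockwise of it marks on; a black stroke on the rotor points to them.
- slot (a point): Centre of the key slot's mouth in the rotor's top, 50 mm above the shelf; turns with the rotor. z up; slot 43 mm long (y), 15 mm wide (x), 38 mm deep, mouth bevelled. Fully home, the key's collar lies on the rotor and the key's origin is at this point. The key has about 11 degrees of play either way before it takes the rotor along: turn it that much further.
- rotor (a joint): Turn of the rotor, rad, clockwise from above: 0 off (slot along the switch's y), 1.22 (70 degrees) on, at a fixed stop. Starts at 0 to 0.15, stays where it is left, needs about 0.1 N m to turn; counts as on from 0.87.
Things that resemble listed ones, but are neither listed nor needed, are in the scene too. Leave any turquoise look-alike of the key alone. What is meant by the switch is not orange, and is the smaller of those in its own colour.

How it is judged:
By the outcome, as a careful person would: the job done as asked, in the order asked, and still so for the second after the job is handed in, with the robot touching nothing.
It also fails if it takes over 45 s, if anything falls off the work surface, if the arm or the gripper's body presses on something with over 40 N, if the wrist force passes 120 N, or if a joint passes its speed limit or range.

ROBOT

A 6-joint arm with a two-finger parallel gripper is mounted at the origin on the work surface. World frame = base frame: x ahead of the robot, y to its left, z up, the work surface at z = 0. Lengths are in m, angles in rad, forces in N, time in s.
With the tool pointing down it reaches from about 0.275 to 0.975 m from the base axis. Payload 8.4 kg.
Tool frame: the origin (TCP) lies on the centre line of the jaws, within the pads' length; the fingertips stand 8 mm ahead of it and the grasp point (between the pads) lies 11 mm behind it (env.tip_reach is the distance from the TCP to the fingertips, in m); z points along the fingers, y is the line along which they close (so a half turn about z gives the same grasp; the last joint's range is limited). The gripper opens to 92 mm and grips with 3 to 60 N. Pads are 20 mm wide; open, the fingers measure 128 mm over their backs; the gripper's body (75 mm by 189 mm) begins 69 mm behind the grasp point.
Start: joints at [-1.103, 0.353, 1.633, -0, 1.155, -0.002], TCP at [0.283, -0.557, 0.193] pointing down, gripper open.
Joint ranges: [-2.63, 2.63], [-0.92, 2.1], [0.06, 2.66], [-1.3, 4.44], [0, 2.69], [-3.02, 3.02]. Speed limits (rad/s): [2.22, 2.22, 2.79, 3.14, 3.14, 3.14].

INTERFACE

Orientations are given as a 3x3 rotation matrix whose columns are the frame's x, y, z axes.
In Python, from cell import env gives the robot as it stands.
- The arm moves only by the tool move_arm, never from a script. Its argument "rows" is a list that holds one entry, the list of rows, each a list of 6 numbers: the shift along the tool's x, y, z in mm, then the turn, a rotation vector about the tool's x, y, z in degrees. A call has 1 to 20 rows; each row shifts and turns the commanded pose from where the row before left it, along the tool's axes as they then stand; what a row does not reach is not made up. A row lasts 1/8 s, in which the tool goes at most 62.5 mm and 10.7 degrees, less where a joint would pass 70% of its speed; a pose out of reach is approached as far as the arm can. A call is refused whole if a number of a shift passes 62.5 or a number of a turn 10.7, either way. A call with a gripper value outside its range is refused whole. "grip" is the closure, from 0 (fully open) to 1 (shut), set as the call begins (left out, the last holds). The fingers move at their own pace and stop on an object; "grip_force" is the grip in N (left out, the last holds). Time passes only in rows, so rows that do not move let the fingers close. It gives the time, the measured TCP pose, the force, the opening and the grip force at its end, in the units of the state.
- env.get_state(): the state, without advancing time (a new reading comes with each control period).
- env.snapshot(name): name is "scene" or "top"; returns a dict with "pixels" (420x560x3 uint8, red, green, blue), "K" (3x3 intrinsics, pixels), "R" (3x3) and "t" (3): a world point X has camera coordinates R X + t. Camera axes: x right, y down, z forward; pixel columns grow to the right and rows downward; lengths in m; the calibration is good to about 2 mm. A picture is of the moment at which its call begins. There is no depth.
- env.job_done(): hands the job in; it is judged then, once.
The state is a dict: "time_s": time; "qpos": joint angles; "joint_vel": joint speeds; "effort": joint torques, N m; "position": TCP position; "tcp_rot": TCP orientation; "contact_force": force on the tool from outside, world axes, zero at the start; "torque": the same for the moment, N m; "width": finger opening in m; "gripper_force": force on a finger pad.
Only numpy, scipy, OpenCV 4.12 (cv2) and the standard library are available. Lean on these libraries where they do the work, as an engineer would, in place of code of your own. Each camera call takes 0.05 s, during which the arm holds its last target. There are 200 camera calls.

## Working session

There is one attempt and no reset: what is moved stays moved. The work goes in short steps, Python scripts to look and compute and a tool call to move; the robot and the scene stay as the last step left them, time stands still between calls to the robot, and variables do not carry over. Pictures are saved under pics/ and viewed, at most 10 in all, crops included, and the job is handed in when it is done.

Besides the shell and the picture viewer there is one more tool, called after "Emit:" by a JSON object that holds its "op" and its "data". move_arm: Moves the arm, as the interface text tells. Its arguments: {"type":"object","properties":{"rows":{"type":"array"},"grip":{"type":"number"},"grip_force":{"type":"number"}},"required":["rows"]}

```bash
mkdir -p pics
cat > h.py <<'E'
import numpy as np, cv2
from cell import env
def snap(n,f):
    s=env.snapshot(n); cv2.imwrite(f,s["pixels"][:,:,::-1]); np.savez(f[:-4],**s); return s
def ray(s,u,v,z):
    K,R,t=s["K"],s["R"],s["t"]; d=R.T@np.linalg.inv(K)@np.array([u,v,1.]); c=-R.T@t
    return c+d*(z-c[2])/d[2]
def proj(s,X):
    p=s["K"]@(s["R"]@np.array(X)+s["t"]); return p[:2]/p[2]
E
python3 - <<'E'
from h import *
a=snap("scene","pics/s0.png");b=snap("top","pics/t0.png")
for s in(a,b): print(-s["R"].T@s["t"], s["R"][2])
s=env.get_state();print(s["time_s"],s["position"],s["tcp_rot"])
E
```

```text
[ 0.98742428 -0.47273501  1.15837465] [-0.34999139  0.39079162 -0.85134478]
[0.39429451 0.03197212 1.24253967] [ 0.08749899 -0.00873867 -0.99612628]
0.1 [ 0.28273713 -0.55685371  0.19242663] [[ 8.91655030e-01  4.52715121e-01 -5.71984897e-04]
 [ 4.52715483e-01 -8.91654310e-01  1.13314189e-03]
 [ 2.97766976e-06 -1.26931808e-03 -9.99999194e-01]]
```

View pics/s0.png

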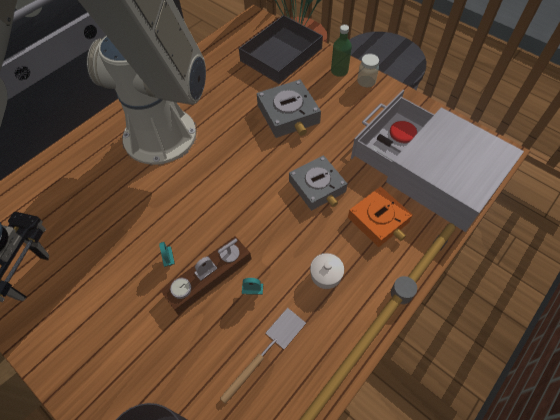

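View pics/t0.png

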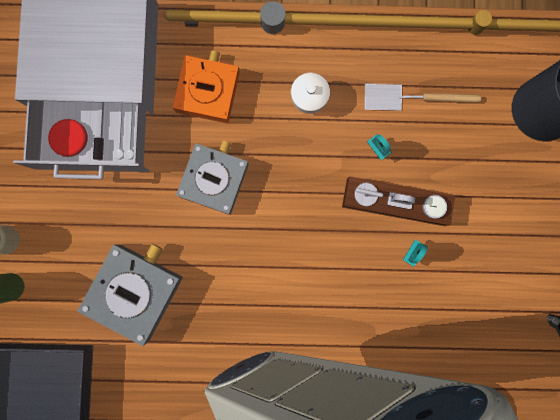

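The top view shows the rack at about (398,202) with the slab key in the middle well at (401,200). The smaller grey switch is at (213,179), and its pipe stub points up-right. I'll enlarge both.

Run:
```python
from h import *
b=cv2.imread("pics/t0.png")
c1=cv2.resize(b[165:235,335:465],None,fx=6,fy=6,interpolation=cv2.INTER_CUBIC)[:,:780]
cv2.imwrite("pics/c1.png",c1)
c2=cv2.resize(b[135:220,170:255],None,fx=7,fy=7,interpolation=cv2.INTER_CUBIC)
cv2.imwrite("pics/c2.png",c2)
```

```text
(no output)
```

View pics/c1.png

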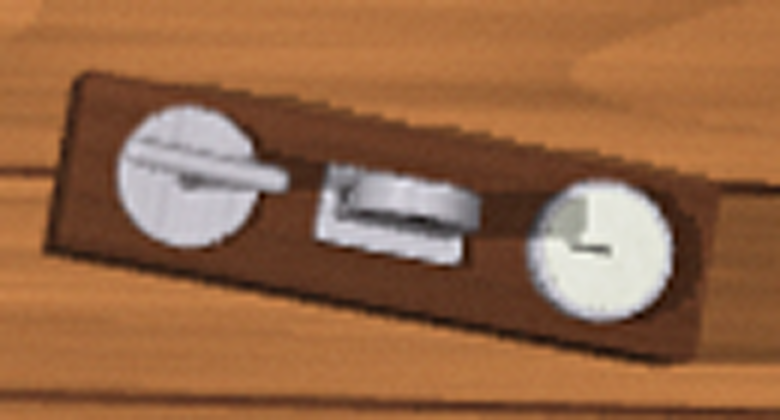

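View pics/c2.png

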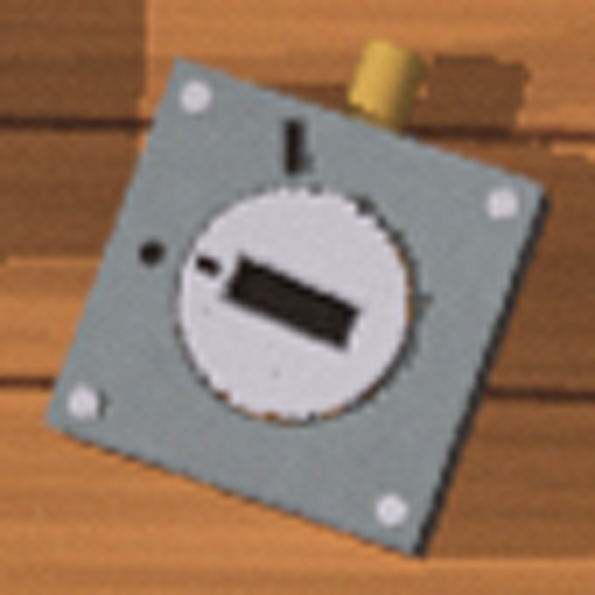

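The key crop shows the collar corners at (328,165), (316,240) and (462,263), under the slab. The switch crop shows the rotor centre near (296,304), the slot along the line to the off dot at (152,253), and the on bar at (293,147).

```bash
cat > m.py <<'E'
from h import *
s=dict(np.load("pics/t0.npz")); im=s["pixels"]
def U(x,y,x0,y0,f): return (x0+(x+.5)/f-.5, y0+(y+.5)/f-.5)
# key collar
c=[ray(s,*U(*p,335,165,6),0.051) for p in((328,165),(316,240),(462,263))]
print("collar sides",np.linalg.norm(c[0]-c[1]),np.linalg.norm(c[2]-c[1]))
kc=(c[0]+c[2])/2; d=c[2]-c[1]; print("key",kc,"y-axis deg",np.degrees(np.arctan2(d[1],d[0])))
t=[ray(s,*U(*p,335,165,6),0.105) for p in((345,195),(478,205))]; print("slab top",t)
# rack from dial/tee (collar top) neighbours
# switch: rotor disk
x0,y0,f=170,135,7
cr=cv2.resize(im[135:220,170:255],None,fx=f,fy=f,interpolation=cv2.INTER_CUBIC)
g=cr.astype(int); m=((g.min(2)>165)).astype(np.uint8)
cs,_=cv2.findContours(m,cv2.RETR_EXTERNAL,cv2.CHAIN_APPROX_NONE); k=max(cs,key=cv2.contourArea)
(rx,ry),r=cv2.minEnclosingCircle(k); e=cv2.fitEllipse(k); print("rotor",e)
R0=ray(s,*U(*e[0],x0,y0,f),0.050)
inn=np.zeros_like(m); cv2.circle(inn,(int(rx),int(ry)),int(r*.85),1,-1)
dk=((g.max(2)<110)&(inn>0)).astype(np.uint8)
cs,_=cv2.findContours(dk,cv2.RETR_EXTERNAL,cv2.CHAIN_APPROX_NONE); k=max(cs,key=cv2.contourArea)
b=cv2.minAreaRect(k); P=np.array([ray(s,*U(*p,x0,y0,f),0.05) for p in cv2.boxPoints(b)])
print("slotrect",b,P.mean(0),[np.linalg.norm(P[i]-P[i-1]) for i in range(2)])
e2=[P[1]-P[0],P[2]-P[1]]; l=max(e2,key=np.linalg.norm); print("slot deg",np.degrees(np.arctan2(l[1],l[0])))
dot=ray(s,*U(152,253,x0,y0,f),.046); bar=ray(s,*U(293,147,x0,y0,f),.046); st=ray(s,*U(207,265,x0,y0,f),.05)
print("rotor centre",R0)
for n,p in(("dot",dot),("bar",bar),("stroke",st)): v=p-R0; print(n,np.degrees(np.arctan2(v[1],v[0])),np.linalg.norm(v[:2]))
scr=[ray(s,*U(*p,x0,y0,f),.046) for p in((195,96),(502,204),(391,510),(84,403))]
print("screws centre",np.mean(scr,0)); v=scr[0]-scr[1]; print("box y deg",np.degrees(np.arctan2(v[1],v[0])))
E
python3 m.py; python3 - <<'E'
E
```

```text
collar sides 0.02943860461519743 0.05678585994119749
key [ 0.50114132 -0.25821319  0.051     ] y-axis deg -97.58464797718882
slab top [array([ 0.50283745, -0.22664765,  0.105     ]), array([ 0.50034921, -0.27566378,  0.105     ])]
rotor ((294.4456787109375, 302.9111633300781), (217.3766632080078, 226.23834228515625), 28.89495277404785)
slotrect ((291.3244323730469, 302.1397705078125), (132.50572204589844, 47.927005767822266), 23.30489158630371) [0.54270398 0.17996111 0.05      ] [np.float64(0.04387782796341724), np.float64(0.015865971539897737)]
slot deg -111.97337544322532
rotor centre [0.54246547 0.17891594 0.05      ]
dot 71.66728442408653 0.05079138027770237
bar 3.0396740051204243 0.05274363869431331
stroke 67.90220832434544 0.031599251049981424
screws centre [0.54305094 0.17986187 0.046     ]
box y deg 71.90898063597038
```

Emit:
{"op": "move_arm", "data": {"rows": [[[0,0,0,0,0,-7.9],[0,0,0,0,0,-7.9],[0,0,0,0,0,-7.9],[0,0,0,0,0,-7.9],[0,0,0,0,0,-7.9],[0,0,0,0,0,-7.9],[0,0,0,0,0,-7.9],[36,20,0,0,0,0],[36,20,0,0,0,0],[36,20,0,0,0,0],[36,20,0,0,0,0],[36,20,0,0,0,0],[36,20,0,0,0,0],[36,20,0,0,0,0],[36,20,0,0,0,0],[36,17,0,0,0,0],[0,0,0,0,0,0],[0,0,0,0,0,0]]], "grip": 0}}

```text
time_s: 2.35
position: [0.5018, -0.2604, 0.1928]
tcp_rot: [[0.135, 0.991, -0.001], [0.991, -0.135, -0.0], [-0.0, -0.001, -1.0]]
contact_force: [-0.2, 1.2, -0.4]
width: 0.0916
gripper_force: 0.0
```

```bash
cat >> h.py <<'E'
def go(x,y,z,yaw=None):
    s=env.get_state();R=s["tcp_rot"];print(s["time_s"],s["position"],"yaw",np.degrees(np.arctan2(R[1,1],R[0,1])),"w",s["width"],s["gripper_force"],"F",s["contact_force"],s["torque"],"q",s["qpos"])
    print("tool shift mm",R.T@(np.array([x,y,z])-s["position"])*1000)
E
python3 -c "
from h import *
go(.501,-.2575,.068)"
```

```text
2.35 [ 0.50178736 -0.26044404  0.19282271] yaw -7.747236465188833 w 0.09161682792259544 0.0 F [-0.24929821  1.16995568 -0.43526183] [-0.02439554 -0.05801102 -0.05546657] q [-4.81148750e-01  2.61404743e-01  1.76273180e+00 -4.32524878e-04
  1.11802928e+00 -3.45744701e-01]
tool shift mm [  2.8324502   -1.09327292 124.82298307]
```

Emit:
{"op": "move_arm", "data": {"rows": [[[3,-1,25,0,0,0],[0,0,25,0,0,0],[0,0,25,0,0,0],[0,0,25,0,0,0],[0,0,15,0,0,0],[0,0,9,0,0,0],[0,0,0,0,0,0],[0,0,0,0,0,0]]]}}

```text
time_s: 3.35
position: [0.5021, -0.2575, 0.0698]
tcp_rot: [[0.135, 0.991, 0.001], [0.991, -0.135, -0.001], [-0.0, 0.001, -1.0]]
contact_force: [-0.2, -0.9, 0.1]
width: 0.0916
gripper_force: 0.0
```

Emit:
{"op": "move_arm", "data": {"rows": [[[0,0,0,0,0,0],[0,0,0,0,0,0],[0,0,0,0,0,0],[0,0,0,0,0,0],[0,0,0,0,0,0],[0,0,0,0,0,0],[0,0,0,0,0,0],[0,0,0,0,0,0]]], "grip": 1, "grip_force": 35}}

```text
time_s: 4.35
position: [0.5016, -0.2571, 0.0691]
tcp_rot: [[0.135, 0.991, -0.0], [0.991, -0.135, 0.0], [0.0, -0.0, -1.0]]
contact_force: [0.7, -0.7, 0.0]
width: 0.0141
gripper_force: 0.0
```

Emit:
{"op": "move_arm", "data": {"rows": [[[0,0,0,0,0,0],[0,0,0,0,0,0],[0,0,0,0,0,0]]]}}

```text
time_s: 4.72
position: [0.5016, -0.2571, 0.0691]
tcp_rot: [[0.135, 0.991, -0.0], [0.991, -0.135, 0.0], [0.0, -0.0, -1.0]]
contact_force: [0.6, 0.2, 0.0]
width: 0.0118
gripper_force: 35.0
```

Emit:
{"op": "move_arm", "data": {"rows": [[[0,0,-10,0,0,0],[0,0,-20,0,0,0],[0,0,-25,0,0,0],[0,0,-25,0,0,0],[0,0,-25,0,0,0],[0,0,0,0,0,7],[0,0,0,0,0,6.8]]]}}

```text
time_s: 5.6
position: [0.5017, -0.2572, 0.1751]
tcp_rot: [[0.372, 0.928, 0.001], [0.928, -0.372, -0.0], [-0.0, 0.001, -1.0]]
contact_force: [0.6, -0.2, -2.1]
width: 0.012
gripper_force: 35.0
```

Emit:
{"op": "move_arm", "data": {"rows": [[[30,-9,0,0,0,0],[30,-9,0,0,0,0],[30,-9,0,0,0,0],[30,-9,0,0,0,0],[30,-9,0,0,0,0],[30,-9,0,0,0,0],[30,-9,0,0,0,0],[30,-9,0,0,0,0],[30,-9,0,0,0,0],[30,-9,0,0,0,0],[30,-8,0,0,0,0],[30,-8,0,0,0,0],[30,-8,0,0,0,0],[30,-8,0,0,0,0],[0,0,0,0,0,0],[0,0,0,0,0,0],[0,0,0,0,0,0]]]}}

```text
time_s: 7.72
position: [0.5425, 0.1774, 0.1742]
tcp_rot: [[0.369, 0.93, -0.0], [0.93, -0.369, -0.0], [-0.0, -0.0, -1.0]]
contact_force: [-0.2, 0.9, -1.3]
width: 0.012
gripper_force: 35.0
```

Run:
```python
from h import *
s=snap("scene","pics/s1.png"); go(.5427,.1795,.0741)
st=env.get_state(); o=st["position"]-[0,0,.0241]
print(proj(s,o),proj(s,o-[0,0,.03]),proj(s,[.5427,.1795,.05]))
R=st["tcp_rot"]; 
for sy in(-1,1): print([proj(s,o+R@[sy*.028,sx*.015,0]).round(1) for sx in(-1,1)], [proj(s,o+R@[sy*.014,sx*.0025,.03]).round(1) for sx in(-1,1)])
u,v=map(int,proj(s,[.5427,.1795,.09])); c=s["pixels"][v-55:v+45,u-65:u+65,::-1]; print(u-65,v-55)
cv2.imwrite("pics/c3.png",cv2.resize(c,None,fx=6,fy=6,interpolation=cv2.INTER_CUBIC))
```

```text
7.775 [0.54256535 0.1774082  0.17422421] yaw -21.636546032719984 w 0.011878953598724321 34.99738812446594 F [ 0.08387248 -0.04597904 -1.4255211 ] [-0.01429657 -0.02439366 -0.00273357] q [ 3.13485749e-01  2.88667709e-01  1.77023375e+00 -1.55216520e-04
  1.08278525e+00  6.91187500e-01]
tool shift mm [  2.01063978  -0.64761056 100.12386902]
[318.81695844 156.93525346] [318.27778345 163.26075186] [317.55540789 176.7108175 ]
[array([307.7, 157. ]), array([312.9, 164.3])] [array([313.7, 164.5]), array([314.5, 165.7])]
[array([324.6, 149.7]), array([329.9, 156.9])] [array([322. , 160.8]), array([322.8, 162. ])]
253 113
```

View pics/c3.png

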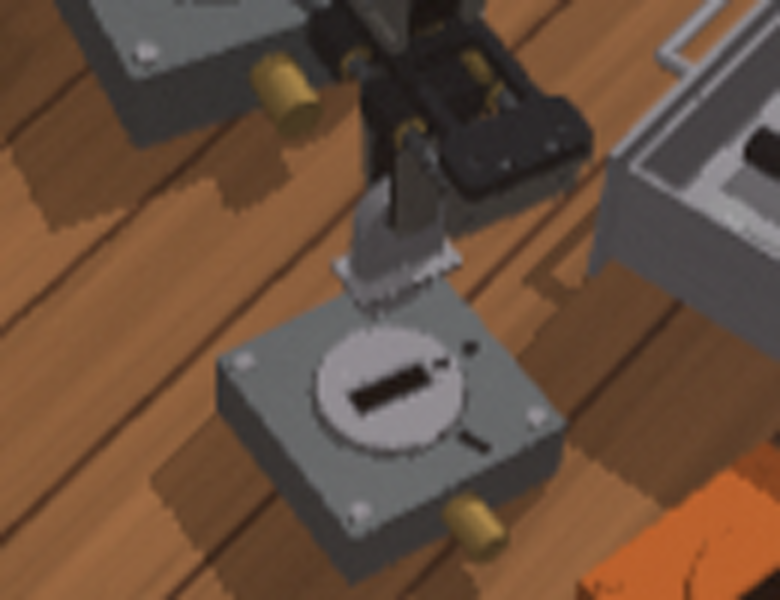

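The crop shows the key held upright above the switch, with collar corners at (337,265) and (460,258) and the slot centre at (391,388). Both sit within about a pixel of prediction, so I'll go down.

Emit:
{"op": "move_arm", "data": {"rows": [[[2,-0.6,15,0,0,0],[0,0,20,0,0,0],[0,0,20,0,0,0],[0,0,10,0,0,0],[0,0,4,0,0,0],[0,0,4,0,0,0],[0,0,4,0,0,0],[0,0,3,0,0,0],[0,0,0,0,0,0]]]}}

```text
time_s: 8.9
position: [0.5428, 0.1804, 0.094]
tcp_rot: [[0.368, 0.93, -0.0], [0.93, -0.368, 0.0], [-0.0, -0.0, -1.0]]
contact_force: [0.2, 0.1, -1.1]
width: 0.0118
gripper_force: 35.0
```

Emit:
{"op": "move_arm", "data": {"rows": [[[0,-0.5,4,0,0,0],[0,0,4,0,0,0],[0,0,4,0,0,0],[0,0,4,0,0,0],[0,0,3,0,0,0],[0,0,0,0,0,0],[0,0,0,0,0,0]]]}}

```text
time_s: 9.78
position: [0.5425, 0.1806, 0.0752]
tcp_rot: [[0.368, 0.93, 0.0], [0.93, -0.368, 0.0], [0.0, 0.0, -1.0]]
contact_force: [0.2, -0.2, -1.4]
width: 0.0112
gripper_force: 35.0
```

Emit:
{"op": "move_arm", "data": {"rows": [[[0,0,1,0,0,0],[0,0,0.5,0,0,0],[0,0,0.5,0,0,0],[0,0,0.5,0,0,0],[0,0,0,0,0,0],[0,0,0,0,0,0]]]}}

```text
time_s: 10.52
position: [0.5427, 0.1807, 0.074]
tcp_rot: [[0.368, 0.93, 0.001], [0.93, -0.368, 0.0], [0.001, 0.001, -1.0]]
contact_force: [-4.5, -0.6, 13.0]
width: 0.0119
gripper_force: 35.0
```

Emit:
{"op": "move_arm", "data": {"rows": [[[0,0,-0.5,0,0,6],[0,0,0,0,0,6],[0,0,0,0,0,6],[0,0,0,0,0,6],[0,0,0,0,0,6],[0,0,0,0,0,6],[0,0,0,0,0,6],[0,0,0,0,0,6],[0,0,0,0,0,6],[0,0,0,0,0,6],[0,0,0,0,0,6],[0,0,0,0,0,6],[0,0,0,0,0,0],[0,0,0,0,0,0]]]}}

```text
time_s: 12.28
position: [0.543, 0.1813, 0.074]
tcp_rot: [[0.998, -0.063, 0.001], [-0.063, -0.998, 0.001], [0.001, -0.001, -1.0]]
contact_force: [-1.3, 3.0, 5.9]
width: 0.0116
gripper_force: 35.0
```

```bash
python3 -c "
from h import *
go(.5427,.1795,.074)"
```

```text
12.275 [0.54303309 0.18125992 0.07402414] yaw -93.60168758203329 w 0.011615101641997182 34.996840953826904 F [-1.33842047  2.96244761  5.87768508] [ 0.3839625   0.37215785 -0.09601983] q [3.19080970e-01 4.12288625e-01 1.84797590e+00 9.00995130e-04
 8.79593871e-01 1.95216573e+00]
tool shift mm [-0.2219042   1.77740331  0.02154991]
```

Torque is about 0.1 N m, so the rotor is being dragged along. I'll turn on to the stop in small steps.

Emit:
{"op": "move_arm", "data": {"rows": [[[0,0,0,0,0,2],[0,0,0,0,0,2],[0,0,0,0,0,1.5],[0,0,0,0,0,0],[0,0,0,0,0,0]]]}}

```text
time_s: 12.9
position: [0.543, 0.1813, 0.074]
tcp_rot: [[0.987, -0.158, 0.001], [-0.158, -0.987, 0.001], [0.001, -0.001, -1.0]]
contact_force: [-2.1, 2.1, 6.0]
width: 0.0118
gripper_force: 35.0
```

```bash
python3 -c "
from h import *
go(.5427,.1795,.074)"
```

```text
12.9 [0.54302962 0.18129257 0.07401442] yaw -99.0951547499058 w 0.011780812674791656 34.999971985816956 F [-2.11305774  2.14281442  6.00772879] [0.44811301 0.32180607 0.04801979] q [3.19113986e-01 4.12295093e-01 1.84799351e+00 9.45976792e-04
 8.79537537e-01 2.04804919e+00]
tool shift mm [-0.04213148  1.82216012  0.01170521]
```

Emit:
{"op": "move_arm", "data": {"rows": [[[0,0,0,0,0,1.5],[0,0,0,0,0,1.5],[0,0,0,0,0,1],[0,0,0,0,0,0],[0,0,0,0,0,0]]]}}

```text
time_s: 13.52
position: [0.5431, 0.1813, 0.074]
tcp_rot: [[0.974, -0.225, 0.002], [-0.225, -0.974, 0.001], [0.001, -0.001, -1.0]]
contact_force: [-1.7, 1.9, 6.3]
width: 0.0117
gripper_force: 35.5
```

```bash
python3 -c "
from h import *
go(.5427,.1795,.074)"
```

```text
13.525 [0.54311902 0.18129464 0.07404858] yaw -103.01824816128065 w 0.011663452592478848 35.52496075630188 F [-1.68528675  1.88018855  6.2830149 ] [0.49421202 0.28864051 0.67687209] q [3.19322729e-01 4.12273586e-01 1.84793012e+00 4.49838251e-04
 8.79447538e-01 2.11704484e+00]
tool shift mm [-0.00405722  1.84296541  0.04616816]
```

The torque rose to 0.68 N m, so the rotor is at its stop. I'll ease off, release and retreat upward.

Emit:
{"op": "move_arm", "data": {"rows": [[[0,0,0,0,0,-0.7],[0,0,0,0,0,0]]]}}

```text
time_s: 13.78
position: [0.5431, 0.1813, 0.074]
tcp_rot: [[0.977, -0.213, 0.002], [-0.213, -0.977, 0.001], [0.001, -0.001, -1.0]]
contact_force: [-1.5, 1.6, 5.7]
width: 0.0118
gripper_force: 35.3
```

Emit:
{"op": "move_arm", "data": {"rows": [[[0,0,0,0,0,0],[0,0,0,0,0,0],[0,0,0,0,0,0],[0,0,0,0,0,0],[0,0,0,0,0,0]]], "grip": 0}}

```text
time_s: 14.4
position: [0.5423, 0.1805, 0.073]
tcp_rot: [[0.977, -0.214, -0.0], [-0.214, -0.977, -0.0], [-0.0, 0.0, -1.0]]
contact_force: [-0.1, 0.2, -0.2]
width: 0.0595
gripper_force: 0.0
```

Emit:
{"op": "move_arm", "data": {"rows": [[[0,0,-10,0,0,0],[0,0,-25,0,0,0],[0,0,-30,0,0,0],[0,0,-30,0,0,0],[0,0,-30,0,0,0],[-40,0,0,0,0,0],[-40,0,0,0,0,0],[-40,0,0,0,0,0],[-40,0,0,0,0,0],[0,0,0,0,0,0],[0,0,0,0,0,0]]]}}

```text
time_s: 15.78
position: [0.387, 0.2152, 0.1989]
tcp_rot: [[0.977, -0.214, 0.002], [-0.214, -0.977, 0.001], [0.002, -0.001, -1.0]]
contact_force: [0.3, 0.7, -0.1]
width: 0.0917
gripper_force: 0.0
```

Run:
```python
from h import *
for n,f in(("scene","s2"),("top","t2")):
    s=snap(n,f"pics/{f}.png"); u,v=map(int,proj(s,[.5427,.1795,.07]))
    c=s["pixels"][v-45:v+45,u-45:u+45,::-1]
    cv2.imwrite(f"pics/c_{f}.png",cv2.resize(c,(400,400),interpolation=cv2.INTER_CUBIC))
cv2.imwrite("pics/c4.png",np.hstack([cv2.imread("pics/c_s2.png"),cv2.imread("pics/c_t2.png")]))
go(.5,0,0)
```

```text
15.875 [0.3871971  0.21491165 0.19843844] yaw -102.41327377117862 w 0.091612434235015 0.0 F [-0.48944561  0.21947573 -0.13557938] [ 0.06807225  0.00487303 -0.02560955] q [ 5.03433176e-01  5.67761946e-02  1.99816198e+00 -1.47775101e-04
  1.08576643e+00  2.29095102e+00]
tool shift mm [156.21404017 185.73595007 198.46575843]
```

View pics/c4.png

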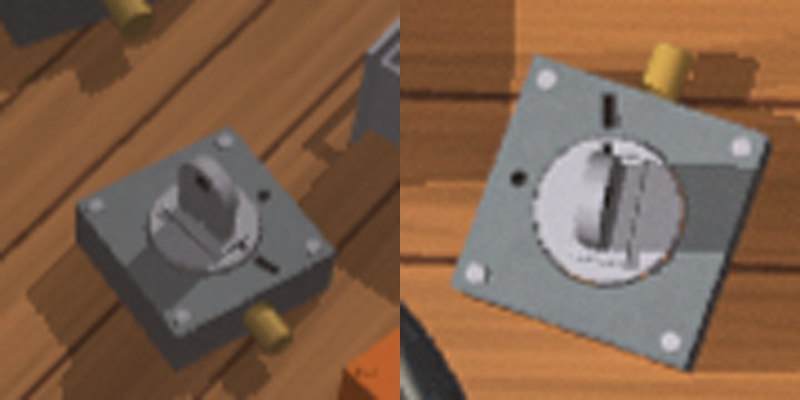

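The key stands in the switch with its collar on the rotor. The rotor stroke at (608,148) points at the on bar at (608,110), and the gripper is clear.

```bash
python3 -c "
from cell import env
print(env.job_done())"
```

```text
the job is handed in; nothing more can be done
None
```

The gas key is fully home in the small grey switch, turned clockwise to the stop at on and let go; I handed the job in at about 16 s, and no verdict came back.

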